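# Confirm a tea-ware pick on the station keys

### The job

Each piece of ware stands on its own board with a round confirm key. Confirm the order with a fingertip: press fully down the key on the wide open bowl's board, then the one on the mug's board, then the one on the small tea bowl's board, in that order and lightly (under 30 N); each key stays down by itself. Leave the lidded jar's key up, and do not move, tip or lift any of the ware.

Things in the scene. Friction and masses are not known exactly. Their poses are not given: they have to be found in the camera images.
- station_bowl: fixed board under the wide open bowl: pale wood, 190 (x) by 130 (y) by 8 mm; all four alike, they swap places. Origin: centre of its underside, on the work surface; x away from the robot (within 0.2 rad), z up. A grey module 50 (x) by 90 (y) mm, top at 36 mm, is centred 63 mm from the origin towards -x; a round white key, 34 mm across, rises from its middle. The ware stands 37 mm towards +x
- key_bowl_top (a point): centre of the top face of the key on the station of the wide open bowl; 50 mm above the work surface when the key is up, 40 mm when it is fully down (it moves with the key)
- key_bowl (a joint): travel of that key in m: 0 up, 0.010 fully down. It moves straight down against about 4 N of friction, has no spring, stays where it is left, and has a slightly soft stop at 0.010
- wide_bowl: wide open bowl, brown glaze, 110 across the rim, 50 high (mm), loose, standing on its station's board; origin at the centre of its underside, 8 mm above the work surface; z up
- station_mug: fixed board under the handled mug: pale wood, 190 (x) by 130 (y) by 8 mm; all four alike, they swap places. Origin: centre of its underside, on the work surface; x away from the robot (within 0.2 rad), z up. A grey module 50 (x) by 90 (y) mm, top at 36 mm, is centred 63 mm from the origin towards -x; a round white key, 34 mm across, rises from its middle. The ware stands 37 mm towards +x
- key_mug_top (a point): centre of the top face of the key on the station of the handled mug; 50 mm above the work surface when the key is up, 40 mm when it is fully down (it moves with the key)
- key_mug (a joint): travel of that key in m: 0 up, 0.010 fully down. It moves straight down against about 4 N of friction, has no spring, stays where it is left, and has a slightly soft stop at 0.010
- mug: mug with a side handle, brown glaze, 72 across, 70 high (mm), loose, standing on its station's board; origin at the centre of its underside, 8 mm above the work surface; z up
- station_tea: fixed board under the small open tea bowl: pale wood, 190 (x) by 130 (y) by 8 mm; all four alike, they swap places. Origin: centre of its underside, on the work surface; x away from the robot (within 0.2 rad), z up. A grey module 50 (x) by 90 (y) mm, top at 36 mm, is centred 63 mm from the origin towards -x; a round white key, 34 mm across, rises from its middle. The ware stands 37 mm towards +x
- key_tea_top (a point): centre of the top face of the key on the station of the small open tea bowl; 50 mm above the work surface when the key is up, 40 mm when it is fully down (it moves with the key)
- key_tea (a joint): travel of that key in m: 0 up, 0.010 fully down. It moves straight down against about 4 N of friction, has no spring, stays where it is left, and has a slightly soft stop at 0.010
- tea_bowl: small open tea bowl, brown glaze, 64 across the rim, 36 high (mm), loose, standing on its station's board; origin at the centre of its underside, 8 mm above the work surface; z up
- station_jar: fixed board under the lidded jar: pale wood, 190 (x) by 130 (y) by 8 mm; all four alike, they swap places. Origin: centre of its underside, on the work surface; x away from the robot (within 0.2 rad), z up. A grey module 50 (x) by 90 (y) mm, top at 36 mm, is centred 63 mm from the origin towards -x; a round white key, 34 mm across, rises from its middle. The ware stands 37 mm towards +x
- key_jar_top (a point): centre of the top face of the key on the station of the lidded jar; 50 mm above the work surface when the key is up, 40 mm when it is fully down (it moves with the key)
- key_jar (a joint): travel of that key in m: 0 up, 0.010 fully down. It moves straight down against about 4 N of friction, has no spring, stays where it is left, and has a slightly soft stop at 0.010
- jar: closed round jar with a knobbed lid in one piece with it, brown glaze, 76 across, 74 high (mm), loose, standing on its station's board; origin at the centre of its underside, 8 mm above the work surface; z up

How it is judged:
By the outcome, as a careful person would: the job done as asked, in the order asked, and still so for the second after the job is handed in, with the robot touching nothing.
It also fails if it takes over 48 s, if anything falls off the work surface, if the arm or the gripper's body presses on something with over 40 N, if the wrist force passes 120 N, or if a joint passes its speed limit or range.

### The arm

A 7-joint arm with a two-finger parallel gripper is mounted at the origin on the work surface. World frame = base frame: x ahead of the robot, y to its left, z up, the work surface at z = 0. Lengths are in m, angles in rad, forces in N, time in s.
With the tool pointing down it reaches from about 0.425 to 0.925 m from the base axis. Payload 6.8 kg.
Tool frame: the origin (TCP) lies at the very end of the fingers, on their centre line; the grasp point (between the pads) lies 19 mm behind it; z points along the fingers, y is the line along which they close (so a half turn about z gives the same grasp; the last joint's range is limited). The gripper opens to 85 mm and grips with 20 to 120 N. Pads are 22 mm wide; open, the fingers measure 114 mm over their backs; the gripper's body (76 mm by 85 mm) begins 54 mm behind the grasp point. The pads swing forward as they close: fully open they stand 13 mm farther back than shut.
Start: joints at [-1.298, 0.477, 0.022, 1.555, -0.011, 1.109, -0.083], TCP at [0.251, 0.627, 0.231] pointing down, gripper open.
Joint ranges: [-2.96, 2.96], [-0.34, 2.1], [-1.41, 1.46], [0.24, 2.44], [-1.37, 4.51], [0.17, 1.92], [-2.96, 2.96]. Speed limits (rad/s): [2.39, 2.39, 3.14, 3.14, 3.14, 3.14, 3.14].

### API

Orientations are given as a rotation vector (axis times angle).
In Python, from bench import r gives the robot as it stands. The module is installed in compiled form; this text tells all that it offers.
- The arm moves only by the tool servo_tool, never from a script. Its argument "commands" is a list of rows, each a list of 7 numbers: the turn, a rotation vector about the world's x, y, z in degrees, then the shift along the world's x, y, z in mm, then the closure, from 0 (fully open) to 1 (shut). A call has 1 to 5 rows; each row is the pose to reach, as a shift and turn from the pose commanded when the call began; what a row does not reach only later rows make up. A row lasts 1/12 s, in which the tool goes at most 41.7 mm and 7.16 degrees, less where a joint would pass 70% of its speed; a pose out of reach is approached as far as the arm can. A call with a gripper value outside its range is refused whole. The fingers move at their own pace and stop on an object; "force" is the grip in N (left out, the last holds). Time passes only in rows, so rows that repeat a pose let the fingers close. It gives the time, the measured TCP pose, the force, the opening and the grip force at its end, in the units of the state.
- r.get_obs(): the state, without advancing time (a new reading comes with each control period).
- r.grab_frame(name): name is "scene" or "top"; returns (picture, depth): 420x560x3 uint8, blue, green, red; 420x560 float32, m along the optical axis (not along the pixel's ray), 0 where there is no reading.
- r.camera_info(name): a dict with "vertical_fov" (degrees; the focal length in pixels is half the picture's height over the tangent of half this angle, whatever the lens; pixels are square), "cx", "cy" (the principal point, pixels), "D" ([k1, k2, p1, p2, k3] as OpenCV has them; the pictures are not rectified), "cam_to_world" (4x4, takes a point from camera to world coordinates). Camera axes: x right, y up, looking along -z (the intrinsics and any distortion apply to the point x, -y, -z); pixel columns grow to the right and rows downward; lengths in m; the calibration is good to about 2 mm. A picture is of the moment at which its call begins. camera_info takes no time and is no camera call.
- r.hand_in(): hands the job in; it is judged then, once.
The state is a dict: "clock": time; "joints": joint angles; "qvel": joint speeds; "tau": joint torques, N m; "tcp_pos": TCP position; "orientation": TCP orientation; "contact_force": force on the tool from outside, world axes, zero at the start; "moment": the same for the moment, N m; "grip_width": finger opening in m; "gripper_force": force on a finger pad.
Only numpy, scipy, OpenCV 4.12 (cv2) and the standard library are available. Lean on these libraries where they do the work, as an engineer would, in place of code of your own. Each camera call takes 0.05 s, during which the arm holds its last target. There are 200 camera calls.

## Working session

There is one attempt and no reset: what is moved stays moved. The work goes in short steps, Python scripts to look and compute and a tool call to move; the robot and the scene stay as the last step left them, time stands still between calls to the robot, and variables do not carry over. Pictures are saved under pics/ and viewed, at most 10 in all, crops included, and the job is handed in when it is done.

Besides the shell and the picture viewer there is one more tool, called after "Request:" by a JSON object that holds its "name" and its "arguments". servo_tool: Moves the arm, as the interface text tells. Its arguments: {"type":"object","properties":{"commands":{"type":"array"},"force":{"type":"number"}},"required":["commands"]}

```bash
mkdir -p pics; cat > h.py <<'E'
import numpy as np, cv2
from bench import r
def cam(n):
    c=r.camera_info(n); f=210/np.tan(np.radians(c["vertical_fov"])/2)
    return np.array([[f,0,c["cx"]],[0,f,c["cy"]],[0,0,1]]),np.array(c["D"],float),np.array(c["cam_to_world"])
def ray(n,px,z):
    K,D,T=cam(n); p=cv2.undistortPoints(np.array(px,float).reshape(-1,1,2),K,D)[:,0]
    d=np.c_[p[:,0],-p[:,1],-np.ones(len(p))]@T[:3,:3].T; o=T[:3,3]
    return o+d*((z-o[2])/d[:,2])[:,None]
E
python3 - <<'E'
from h import *
for n in("scene","top"):
    im,d=r.grab_frame(n); cv2.imwrite(f"pics/{n}0.png",im); np.savez(f"{n}0.npz",im=im,d=d)
    print(n,r.camera_info(n))
print(r.get_obs())
E
```

```text
scene {'vertical_fov': 52.94469439029048, 'cx': 278.98473606185667, 'cy': 213.7022476827335, 'D': array([-0.09044356,  0.        ,  0.        ,  0.        ,  0.        ]), 'cam_to_world': array([[-0.07688176, -0.53582506,  0.84082144,  1.31208264],
       [ 0.99700494, -0.04841008,  0.06031264,  0.05927772],
       [ 0.00838721,  0.84294007,  0.53794209,  0.55575908],
       [ 0.        ,  0.        ,  0.        ,  1.        ]])}
top {'vertical_fov': 51.55812911073032, 'cx': 281.75073974689536, 'cy': 208.21363384387564, 'D': array([-0.07473044,  0.        ,  0.        ,  0.        ,  0.        ]), 'cam_to_world': array([[ 0.09109199,  0.96773701, -0.23491985,  0.3493426 ],
       [-0.99584174,  0.08880829, -0.02030541, -0.00370241],
       [ 0.00121254,  0.23579265,  0.97180263,  0.94440165],
       [ 0.        ,  0.        ,  0.        ,  1.        ]])}
{'clock': 0.1, 'joints': array([-1.29812143,  0.47774871,  0.02232085,  1.55632671, -0.01148828,
        1.10932204, -0.08307587]), 'qvel': array([-0.00053464, -0.00070332,  0.00037337, -0.00254663, -0.00016339,
        0.00113234, -0.0005088 ]), 'tau': array([ 4.63627293e-03, -5.97755992e+01,  1.61379408e+00, -2.81953222e+01,
        1.28211486e-02,  5.09066682e-03,  4.92083473e-06]), 'tcp_pos': array([0.25066025, 0.62616156, 0.23041248]), 'orientation': array([-5.94369365e-01, -3.08465480e+00,  2.61592345e-03]), 'contact_force': array([-0.43925505, -0.19819425,  0.6685697 ]), 'moment': array([ 0.00866101, -0.01361925,  0.00669651]), 'gripper_force': 0.0, 'grip_width': 0.08532469145935961}
```

View pics/top0.png

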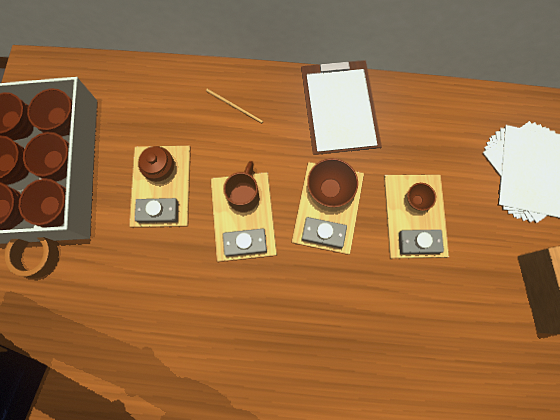

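View pics/scene0.png

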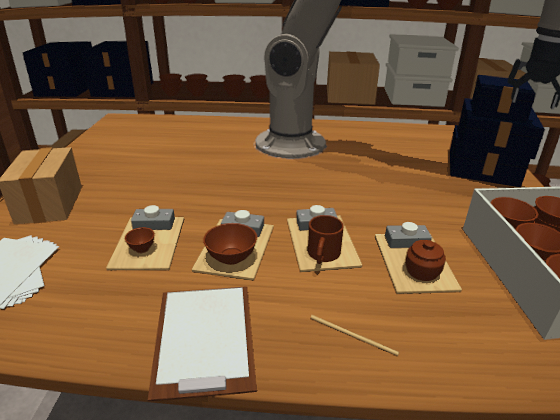

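The top view shows, from left to right, the keys of the jar (153,208), mug (244,241), wide bowl (325,231) and tea bowl (424,240). The scene view agrees, mirrored. A dark box stack and a crate stand near the gripper's start position.

```bash
python3 - <<'E'
from h import *
P={"top":dict(jar=(153,208),mug=(244,241),bowl=(325,231),tea=(424,240)),"scene":dict(jar=(409,229),mug=(317,211),bowl=(243,216),tea=(152,211))}
for n in P:
    z=np.load(n+"0.npz"); im,d=z["im"],z["d"]; K,D,T=cam(n)
    hsv=cv2.cvtColor(im,cv2.COLOR_BGR2HSV); m=((hsv[...,1]<45)&(hsv[...,2]>165)).astype(np.uint8)
    N,L,S,C=cv2.connectedComponentsWithStats(m)
    def pt(px):
        dd=d[int(round(px[1])),int(round(px[0]))]; p=cv2.undistortPoints(np.array([[px]],float),K,D)[0,0]
        return (T@[p[0]*dd,-p[1]*dd,-dd,1])[:3]
    for k,c in P[n].items():
        i=L[c[1],c[0]]; q=np.argwhere(L==i)[:,::-1]
        (cx,cy),(a,b),_=cv2.fitEllipse(cv2.findContours((L==i).astype(np.uint8),0,1)[0][0])
        print(n,k,i,S[i],C[i].round(1),"ell",np.round([cx,cy,a,b],1),ray(n,[C[i]],.05).round(4),"depth",pt(C[i]).round(4))
    # all-point cloud: tall things
    v,u=np.mgrid[0:420,0:560]; p=cv2.undistortPoints(np.c_[u.ravel(),v.ravel()].astype(float).reshape(-1,1,2),K,D)[:,0]
    dd=d.ravel(); X=np.c_[p[:,0]*dd,-p[:,1]*dd,-dd]@T[:3,:3].T+T[:3,3]; X=X[dd>0]
    for x0 in np.arange(0.1,1,.1):
        print(np.round(x0,1),[int(1000*np.percentile(s[:,2],98)) if len(s:=X[(abs(X[:,0]-x0)<.05)&(abs(X[:,1]-y0)<.05)])>5 else None for y0 in np.arange(-.5,.81,.1)])
E
```

```text
top jar 6 [145 200  16  16 193] [152.6 207.4] ell [152.6 207.4  14.3  15.4] [[0.5423 0.2893 0.05  ]] depth [0.5425 0.2896 0.0491]
top mug 20 [224 230  41  24 745] [244.3 241.5] ell [244.2 241.6  22.4  47.4] [[0.4875 0.086  0.05  ]] depth [0.4879 0.0863 0.0477]
top bowl 19 [317 222  17  17 212] [324.9 229.8] ell [324.9 229.8  15.4  15.8] [[ 0.5275 -0.0793  0.05  ]] depth [ 0.5273 -0.0792  0.0512]
top tea 22 [417 232  16  16 201] [424.5 239.4] ell [424.5 239.4  14.5  15.8] [[ 0.5259 -0.2896  0.05  ]] depth [ 0.5265 -0.2906  0.0468]
0.1 [None, None, None, None, 3, 2, 2, 2, 2, 2, 105, None, None, None]
0.2 [3, 3, 3, 3, 3, 3, 3, 2, 3, 2, 137, 46, None, None]
0.3 [3, 3, 3, 3, 3, 3, 3, 3, 2, 2, 2, 2, None, None]
0.4 [108, 3, 3, 3, 3, 3, 3, 3, 3, 2, 45, 77, None, None]
0.5 [121, 4, 51, 34, 51, 37, 50, 33, 50, 109, 110, 108, None, None]
0.6 [10, 3, 45, 10, 58, 56, 79, 17, 80, 61, 109, 97, 64, None]
0.7 [11, 3, 11, 9, 58, 44, 10, 8, 69, 8, 110, 96, 82, None]
0.8 [11, 4, 3, 8, 9, 8, 7, 7, 3, 3, 110, 111, 110, None]
0.9 [4, 4, 4, 7, 15, 9, 3, 3, 3, 3, 3, 3, 2, None]
scene jar 24 [402 222  16   9
[... 352 characters left out ...]
 0.5296 -0.0797  0.0506]
scene tea 15 [144 205  15   8  88] [151.1 208.8] ell [151.1 208.8   6.6  14.2] [[ 0.5271 -0.2894  0.05  ]] depth [ 0.529  -0.2885  0.0513]
0.1 [2, 1, 2, 2, 327, 431, 447, 2, 1, 1, 260, 262, 261, None]
0.2 [1, 1, 2, 2, 2, 2, 2, 2, 2, 0, 256, 375, 182, None]
0.3 [1, 1, 2, 2, 2, 2, 2, 2, 2, 2, 2, 487, 346, None]
0.4 [118, 2, 2, 2, 2, 2, 2, 2, 2, 2, 1, 111, 107, None]
0.5 [120, 2, 51, 33, 50, 36, 50, 33, 50, 108, 109, 108, None, None]
0.6 [9, 2, 44, 9, 58, 56, 78, 26, 80, 97, 109, 96, None, None]
0.7 [9, 2, 37, 8, 57, 44, 56, 7, 69, 8, 109, None, None, None]
0.8 [9, 2, 2, 7, 8, 7, 6, 6, 1, 1, 107, None, None, None]
0.9 [2, 2, 2, 6, 15, 7, 1, 2, 1, 1, 1, None, None, None]
```

Request:
{"name": "servo_tool", "arguments": {"commands": [[0, 0, 0, 30, 0, 10, 1], [0, 0, 0, 70, 0, 20, 1], [0, 0, 0, 100, -20, 20, 1], [0, 0, 0, 125, -50, 20, 1], [0, 0, 0, 150, -80, 20, 1]], "force": 20}}

```text
clock: 0.52
tcp_pos: [0.402, 0.5456, 0.2505]
orientation: [-0.594, -3.085, 0.001]
contact_force: [0.4, 0.8, -0.0]
grip_width: 0.0254
gripper_force: 0.0
```

Request:
{"name": "servo_tool", "arguments": {"commands": [[0, 0, 0, 15, -35, 0, 1], [0, 0, 0, 30, -70, 0, 1], [0, 0, 0, 45, -105, 0, 1], [0, 0, 0, 60, -140, 0, 1], [0, 0, 0, 75, -175, 0, 1]]}}

```text
clock: 0.93
tcp_pos: [0.4761, 0.3696, 0.2509]
orientation: [-0.594, -3.084, 0.001]
contact_force: [0.8, -0.2, 0.7]
grip_width: 0.0001
gripper_force: 0.0
```

Request:
{"name": "servo_tool", "arguments": {"commands": [[0, 0, 0, 10, -35, 0, 1], [0, 0, 0, 20, -70, 0, 1], [0, 0, 0, 30, -105, 0, 1], [0, 0, 0, 40, -140, 0, 1], [0, 0, 0, 50, -175, 0, 1]]}}

```text
clock: 1.35
tcp_pos: [0.5258, 0.1947, 0.2511]
orientation: [-0.594, -3.084, 0.0]
contact_force: [0.8, -0.6, -0.0]
grip_width: -0.0
gripper_force: 0.0
```

Request:
{"name": "servo_tool", "arguments": {"commands": [[0, 0, 0, 0, -35, 0, 1], [0, 0, 0, 0, -70, 0, 1], [0, 0, 0, 0, -105, 0, 1], [0, 0, 0, 0, -140, 0, 1], [0, 0, 0, 0, -175, 0, 1]]}}

```text
clock: 1.77
tcp_pos: [0.5253, 0.0199, 0.2511]
orientation: [-0.594, -3.084, 0.0]
contact_force: [0.5, 0.3, 0.6]
grip_width: -0.0001
gripper_force: 0.0
```

Request:
{"name": "servo_tool", "arguments": {"commands": [[0, 0, 0, 0, -35, 0, 1], [0, 0, 0, 2, -70, 0, 1], [0, 0, 0, 2, -99, 0, 1], [0, 0, 0, 2, -99, -35, 1], [0, 0, 0, 2, -99, -70, 1]]}}

```text
clock: 2.18
tcp_pos: [0.5293, -0.0802, 0.1823]
orientation: [0.601, 3.078, 0.001]
contact_force: [1.1, 1.9, -1.4]
grip_width: -0.0003
gripper_force: 0.0
```

Request:
{"name": "servo_tool", "arguments": {"commands": [[0, 0, 0, 0, 0, -35, 1], [0, 0, 0, 0, 0, -65, 1], [0, 0, 0, 0, 0, -90, 1], [0, 0, 0, 0, 0, -105, 1], [0, 0, 0, 0, 0, -105, 1]]}}

```text
clock: 2.6
tcp_pos: [0.525, -0.077, 0.0729]
orientation: [-0.593, -3.078, 0.002]
contact_force: [-1.0, -0.8, -1.0]
grip_width: -0.0003
gripper_force: 0.0
```

```bash
python3 - <<'E'
from h import *
o=r.get_obs(); print(o["clock"],o["tcp_pos"],o["contact_force"])
a,_=r.grab_frame("top"); b,_=r.grab_frame("scene")
cv2.imwrite("pics/c1.png",cv2.resize(np.hstack([a[120:290,230:430],b[120:290,130:330]]),None,fx=2,fy=2))
E
```

```text
2.6 [ 0.52504005 -0.07704216  0.07289419] [-0.99859039 -0.82334655 -1.01999145]
```

View pics/c1.png

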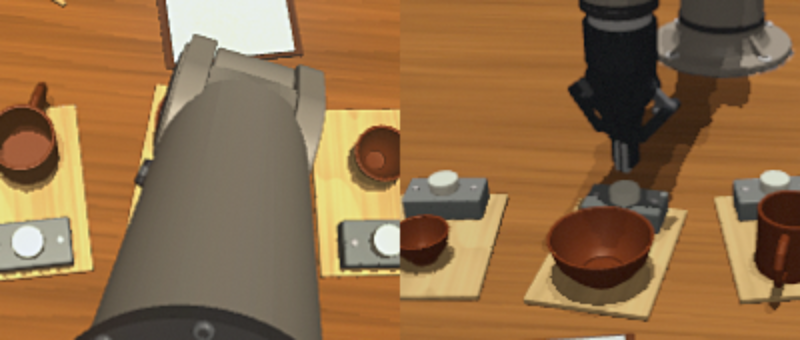

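The scene crop shows the closed fingertip (624,170) directly above the wide bowl's key (624,190). The top view of the key is blocked by the arm.

Request:
{"name": "servo_tool", "arguments": {"commands": [[0, 0, 0, 3, -2, -5, 1], [0, 0, 0, 3, -2, -10, 1], [0, 0, 0, 3, -2, -15, 1], [0, 0, 0, 3, -2, -17, 1], [0, 0, 0, 3, -2, -19, 1]]}}

```text
clock: 3.12
tcp_pos: [0.5308, -0.0793, 0.0572]
orientation: [-0.595, -3.085, -0.0]
contact_force: [0.6, 0.0, 0.3]
grip_width: 0.0001
gripper_force: 0.0
```

Request:
{"name": "servo_tool", "arguments": {"commands": [[0, 0, 0, 0, 0, -1, 1], [0, 0, 0, 0, 0, -2, 1], [0, 0, 0, 0, 0, -3, 1], [0, 0, 0, 0, 0, -4, 1], [0, 0, 0, 0, 0, -5, 1]]}}

```text
clock: 3.53
tcp_pos: [0.5309, -0.0793, 0.0523]
orientation: [0.594, 3.085, 0.0]
contact_force: [-0.1, -0.4, 0.1]
grip_width: -0.0005
gripper_force: 0.0
```

Request:
{"name": "servo_tool", "arguments": {"commands": [[0, 0, 0, -2, 0, -1, 1], [0, 0, 0, -2, 0, -2, 1], [0, 0, 0, -2, 0, -4, 1], [0, 0, 0, -2, 0, -6, 1], [0, 0, 0, -2, 0, -8, 1]]}}

```text
clock: 3.95
tcp_pos: [0.5285, -0.0794, 0.0442]
orientation: [-0.595, -3.084, -0.0]
contact_force: [-2.2, -0.1, 4.4]
grip_width: -0.0
gripper_force: 2.0
```

Request:
{"name": "servo_tool", "arguments": {"commands": [[0, 0, 0, 0, 0, -1, 1], [0, 0, 0, 0, 0, -2, 1], [0, 0, 0, 0, 0, -3, 1]]}}

```text
clock: 4.2
tcp_pos: [0.5285, -0.0794, 0.0411]
orientation: [-0.595, -3.084, 0.0]
contact_force: [-2.7, -0.4, 3.2]
grip_width: 0.0001
gripper_force: 1.9
```

Request:
{"name": "servo_tool", "arguments": {"commands": [[0, 0, 0, 0, 0, -0.5, 1], [0, 0, 0, 0, 0, -1, 1]]}}

```text
clock: 4.37
tcp_pos: [0.5286, -0.0794, 0.0402]
orientation: [-0.595, -3.084, 0.0]
contact_force: [-2.8, -0.5, 4.4]
grip_width: -0.0002
gripper_force: 1.9
```

Request:
{"name": "servo_tool", "arguments": {"commands": [[0, 0, 0, 0, 0, -0.5, 1], [0, 0, 0, 0, 0, -0.5, 1]]}}

```text
clock: 4.53
tcp_pos: [0.5286, -0.0793, 0.04]
orientation: [-0.595, -3.084, -0.0]
contact_force: [-4.2, -0.0, 8.4]
grip_width: -0.0001
gripper_force: 3.6
```

Request:
{"name": "servo_tool", "arguments": {"commands": [[0, 0, 0, 0, 0, -0.4, 1], [0, 0, 0, 0, 0, -0.4, 1]]}}

```text
clock: 4.7
tcp_pos: [0.5287, -0.0794, 0.04]
orientation: [-0.595, -3.084, -0.0]
contact_force: [-5.6, 1.2, 12.0]
grip_width: 0.0002
gripper_force: 5.6
```

Request:
{"name": "servo_tool", "arguments": {"commands": [[0, 0, 0, 0, 0, 10, 1], [0, 0, 0, 0, 0, 40, 1], [0, 0, 0, 0, 0, 75, 1], [0, 0, 0, -8, 30, 75, 1], [0, 0, 0, -16, 65, 75, 1]]}}

```text
clock: 5.12
tcp_pos: [0.5158, -0.0163, 0.1173]
orientation: [0.602, 3.075, 0.002]
contact_force: [0.6, 1.0, -0.3]
grip_width: -0.0001
gripper_force: 0.0
```

Request:
{"name": "servo_tool", "arguments": {"commands": [[0, 0, 0, -8, 35, 0, 1], [0, 0, 0, -16, 70, 0, 1], [0, 0, 0, -22, 102, 0, 1], [0, 0, 0, -22, 102, -20, 1], [0, 0, 0, -22, 102, -40, 1]]}}

```text
clock: 5.53
tcp_pos: [0.4926, 0.0915, 0.0754]
orientation: [0.585, 3.082, 0.006]
contact_force: [1.8, 0.2, 0.0]
grip_width: 0.0
gripper_force: 0.0
```

Request:
{"name": "servo_tool", "arguments": {"commands": [[0, 0, 0, 0, 0, 0, 1], [0, 0, 0, 0, 0, 0, 1], [0, 0, 0, 0, 0, 0, 1]]}}

```text
clock: 5.78
tcp_pos: [0.4918, 0.0873, 0.0753]
orientation: [0.596, 3.083, 0.001]
contact_force: [0.8, 0.6, 0.4]
grip_width: -0.0003
gripper_force: 0.0
```

```bash
python3 - <<'E'
from h import *
o=r.get_obs(); print(o["clock"],o["tcp_pos"],o["contact_force"])
a,_=r.grab_frame("top"); b,_=r.grab_frame("scene")
cv2.imwrite("pics/c2.png",cv2.resize(np.hstack([a[120:290,200:400],b[120:290,190:390]]),None,fx=2,fy=2))
E
```

```text
5.7833 [0.4917684  0.08732715 0.0752891 ] [0.83636356 0.59285898 0.41008268]
```

View pics/c2.png

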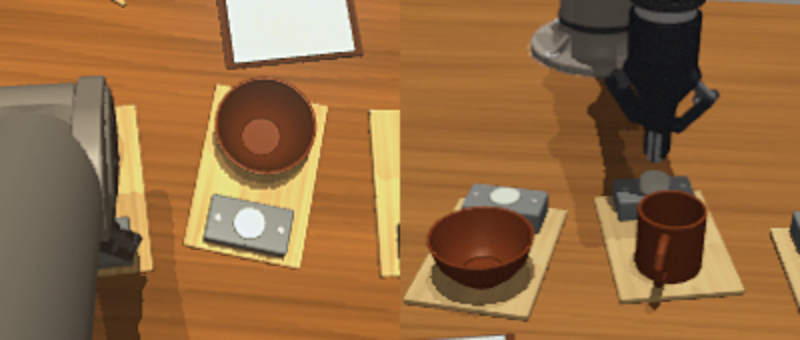

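The wide bowl's key (505,195) now sits lower than before and the bowl has not moved. The fingertip (657,155) is above the mug's key (655,182).

Request:
{"name": "servo_tool", "arguments": {"commands": [[0, 0, 0, -1, 0, -8, 1], [0, 0, 0, -1, 0, -16, 1], [0, 0, 0, -1, 0, -21, 1], [0, 0, 0, -1, 0, -23, 1], [0, 0, 0, -1, 0, -25, 1]]}}

```text
clock: 6.3
tcp_pos: [0.4892, 0.0874, 0.0488]
orientation: [-0.595, -3.083, 0.001]
contact_force: [-2.6, -1.7, 5.3]
grip_width: -0.0001
gripper_force: 2.0
```

Request:
{"name": "servo_tool", "arguments": {"commands": [[0, 0, 0, 0, 0, -2, 1], [0, 0, 0, 0, 0, -4, 1], [0, 0, 0, 0, 0, -6, 1], [0, 0, 0, 0, 0, -7.5, 1], [0, 0, 0, 0, 0, -9, 1]]}}

```text
clock: 6.72
tcp_pos: [0.4897, 0.0875, 0.0403]
orientation: [-0.595, -3.085, 0.0]
contact_force: [-3.7, -0.9, 2.9]
grip_width: -0.0
gripper_force: 2.0
```

Request:
{"name": "servo_tool", "arguments": {"commands": [[0, 0, 0, 0, 0, -0.5, 1], [0, 0, 0, 0, 0, -1, 1]]}}

```text
clock: 6.88
tcp_pos: [0.4898, 0.0875, 0.0399]
orientation: [-0.595, -3.084, -0.0]
contact_force: [-6.7, -1.3, 18.3]
grip_width: -0.0001
gripper_force: 8.9
```

Request:
{"name": "servo_tool", "arguments": {"commands": [[0, 0, 0, 0, 0, 10, 1], [0, 0, 0, 0, 0, 40, 1], [0, 0, 0, 0, 0, 75, 1], [0, 0, 0, 3, -30, 85, 1], [0, 0, 0, 7, -67, 85, 1]]}}

```text
clock: 7.3
tcp_pos: [0.5004, 0.0236, 0.1281]
orientation: [0.583, 3.079, 0.007]
contact_force: [1.0, -1.4, -0.2]
grip_width: -0.0003
gripper_force: 0.0
```

Request:
{"name": "servo_tool", "arguments": {"commands": [[0, 0, 0, 3, -36, 0, 1], [0, 0, 0, 6, -72, 0, 1], [0, 0, 0, 9, -108, 0, 1], [0, 0, 0, 12, -144, 0, 1], [0, 0, 0, 15, -180, 0, 1]]}}

```text
clock: 7.72
tcp_pos: [0.5127, -0.1612, 0.1251]
orientation: [0.594, 3.082, -0.0]
contact_force: [1.3, 0.2, -0.4]
grip_width: -0.0001
gripper_force: 0.0
```

Request:
{"name": "servo_tool", "arguments": {"commands": [[0, 0, 0, 5, -36, 0, 1], [0, 0, 0, 9, -72, 0, 1], [0, 0, 0, 13, -108, 0, 1], [0, 0, 0, 15, -130, 0, 1], [0, 0, 0, 15, -130, -25, 1]]}}

```text
clock: 8.13
tcp_pos: [0.5298, -0.2986, 0.1042]
orientation: [0.604, 3.071, -0.01]
contact_force: [0.8, -0.6, 0.7]
grip_width: 0.0
gripper_force: 0.0
```

Request:
{"name": "servo_tool", "arguments": {"commands": [[0, 0, 0, 0, 0, -15, 1], [0, 0, 0, 0, 0, -25, 1], [0, 0, 0, 0, 0, -25, 1], [0, 0, 0, 0, 0, -25, 1]]}}

```text
clock: 8.47
tcp_pos: [0.5272, -0.2891, 0.0745]
orientation: [-0.594, -3.085, 0.0]
contact_force: [1.0, 0.5, -0.5]
grip_width: -0.0004
gripper_force: 0.0
```

```bash
python3 - <<'E'
from h import *
o=r.get_obs(); print(o["clock"],o["tcp_pos"],o["contact_force"])
a,_=r.grab_frame("top"); b,_=r.grab_frame("scene")
cv2.imwrite("pics/c3.png",cv2.resize(np.hstack([a[120:290,200:400],b[120:290,90:290]]),None,fx=2,fy=2))
E
```

```text
8.4667 [ 0.52716329 -0.28906911  0.07445091] [ 1.02883898  0.47327288 -0.52110454]
```

View pics/c3.png

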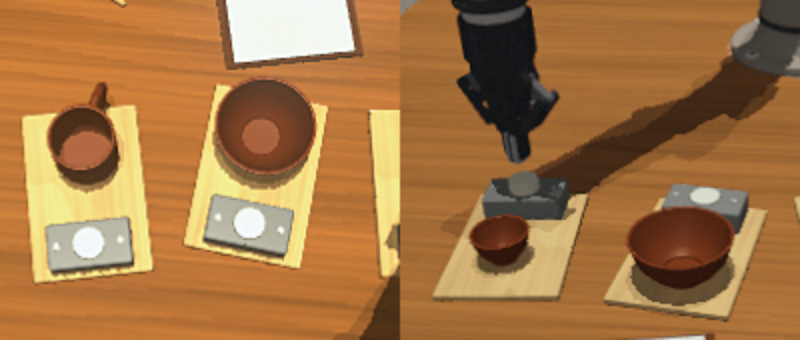

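The mug's and wide bowl's keys are down and their ware is undisturbed. The fingertip (516,157) is above the tea bowl's key (523,182).

Request:
{"name": "servo_tool", "arguments": {"commands": [[0, 0, 0, 0, 0, -8, 1], [0, 0, 0, 0, 0, -16, 1], [0, 0, 0, 0, 0, -20, 1], [0, 0, 0, 0, 0, -22, 1], [0, 0, 0, 0, 0, -24, 1]]}}

```text
clock: 8.98
tcp_pos: [0.5266, -0.2892, 0.0499]
orientation: [-0.594, -3.084, -0.0]
contact_force: [-0.8, 1.5, 4.5]
grip_width: 0.0
gripper_force: 2.0
```

Request:
{"name": "servo_tool", "arguments": {"commands": [[0, 0, 0, 0, 0, -2, 1], [0, 0, 0, 0, 0, -4, 1], [0, 0, 0, 0, 0, -6, 1], [0, 0, 0, 0, 0, -7.5, 1], [0, 0, 0, 0, 0, -9, 1]]}}

```text
clock: 9.4
tcp_pos: [0.5266, -0.2892, 0.0413]
orientation: [-0.594, -3.084, -0.0]
contact_force: [-3.0, 0.7, 3.2]
grip_width: 0.0
gripper_force: 2.0
```

Request:
{"name": "servo_tool", "arguments": {"commands": [[0, 0, 0, 0, 0, -0.5, 1], [0, 0, 0, 0, 0, -1, 1]]}}

```text
clock: 9.57
tcp_pos: [0.5267, -0.2892, 0.0403]
orientation: [-0.595, -3.084, -0.0]
contact_force: [-2.6, 0.8, 3.4]
grip_width: 0.0003
gripper_force: 1.9
```

Request:
{"name": "servo_tool", "arguments": {"commands": [[0, 0, 0, 0, 0, -0.5, 1], [0, 0, 0, 0, 0, -0.9, 1]]}}

```text
clock: 9.73
tcp_pos: [0.5268, -0.2893, 0.04]
orientation: [-0.595, -3.084, -0.001]
contact_force: [-5.1, 3.6, 12.9]
grip_width: -0.0002
gripper_force: 6.3
```

Request:
{"name": "servo_tool", "arguments": {"commands": [[0, 0, 0, 0, 0, 10, 1], [0, 0, 0, 0, 0, 45, 1], [0, 0, 0, 0, 0, 85, 1], [0, 0, 0, 0, 0, 125, 1], [0, 0, 0, 0, 0, 160, 1]]}}

```text
clock: 10.15
tcp_pos: [0.5276, -0.2901, 0.2026]
orientation: [0.595, 3.082, -0.002]
contact_force: [1.2, 0.3, 0.1]
grip_width: 0.0002
gripper_force: 0.0
```

Request:
{"name": "servo_tool", "arguments": {"commands": [[0, 0, 0, 0, -35, 10, 1], [0, 0, 0, 0, -70, 20, 1], [0, 0, 0, 0, -105, 30, 1], [0, 0, 0, 0, -140, 40, 1], [0, 0, 0, 0, -170, 50, 1]]}}

```text
clock: 10.57
tcp_pos: [0.5266, -0.4623, 0.2509]
orientation: [0.596, 3.083, -0.003]
contact_force: [0.4, -1.1, -0.2]
grip_width: 0.0002
gripper_force: 0.0
```

Request:
{"name": "servo_tool", "arguments": {"commands": [[0, 0, 0, 0, 0, 0, 1], [0, 0, 0, 0, 0, 0, 1], [0, 0, 0, 0, 0, 0, 1]]}}

```text
clock: 10.82
tcp_pos: [0.5272, -0.4589, 0.2493]
orientation: [0.594, 3.085, 0.001]
contact_force: [0.3, 0.8, -0.9]
grip_width: -0.0001
gripper_force: 0.0
```

```bash
python3 - <<'E'
from h import *
G=dict(jar=(.5425,.289),mug=(.490,.0875),bowl=(.5285,-.0796),tea=(.527,-.2893))
for n in("top","scene"):
    im,d=r.grab_frame(n); cv2.imwrite(f"pics/{n}9.png",im); K,D,T=cam(n); W=np.linalg.inv(T)
    d0=np.load(n+"0.npz")["d"]
    for k,g in G.items():
        p=W@[*g,.042,1]; px=cv2.projectPoints(np.array([[p[0],-p[1],-p[2]]]),np.zeros(3),np.zeros(3),K,D)[0].ravel().round().astype(int)
        u,v=px; s=(slice(v-1,v+2),slice(u-3,u+4))
        print(n,k,px,"key sank mm",round(1000*(np.median(d[s])-np.median(d0[s]))*T[2,2],1))
E
```

```text
top jar [154 208] key sank mm 0.8
top mug [244 241] key sank mm 10.4
top bowl [325 230] key sank mm 9.7
top tea [423 239] key sank mm 10.7
scene jar [409 228] key sank mm -0.1
scene mug [317 211] key sank mm 9.9
scene bowl [242 217] key sank mm 8.2
scene tea [152 212] key sank mm 9.8
```

View pics/scene9.png

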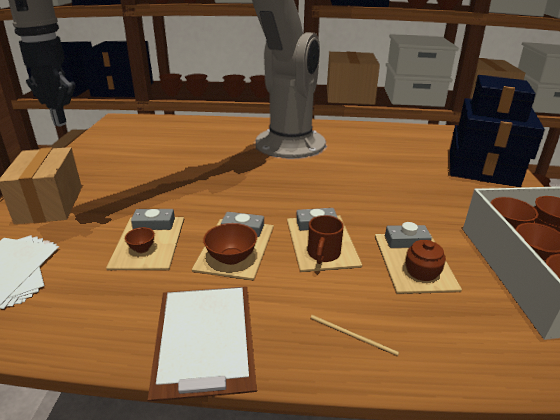

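The tea (152,213), wide bowl (242,218) and mug (317,212) keys are down and the jar's key (409,229) is up. The ware stands where it was and the arm is clear.

```bash
python3 -c "
from bench import r
print(r.hand_in())"
```

```text
the job is handed in; nothing more can be done
None
```

I pressed the wide bowl's, mug's and tea bowl's keys fully down in that order, with readings up to about 18 N; the jar's key is still up, the ware looks unmoved in the pictures, and the job was handed in at about 11 s.

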